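# Take the ring gauge off its keeper hook and stand it in the cherry box

## Robot

A 6-joint arm with a two-finger parallel gripper is mounted at the origin on the work surface. World frame = base frame: x ahead of the robot, y to its left, z up, the work surface at z = 0. Lengths are in m, angles in degrees, forces in N, time in s.
With the tool pointing down it reaches from about 0.4 to 0.825 m from the base axis. Payload 7 kg.
Tool frame: the origin (TCP) lies midway between the tips of the shut fingers; the grasp point (between the pads) lies 19 mm behind it; z points along the fingers, y is the line along which they close (so a half turn about z gives the same grasp; the last joint's range is limited). The gripper opens to 88 mm and grips with 3 to 60 N. Pads are 19 mm wide; open, the fingers measure 130 mm over their backs; the gripper's body (78 mm by 193 mm) begins 47 mm behind the grasp point.
Start: joints at [88.069, 20.546, 0.682, 0, -70.136, -16.507], TCP at [0.213, 0.64, 0.227] pointing down, gripper open.
Joint ranges: [-176.03, 176.03], [-82.01, 121.73], [-58.28, 71.71], [-173.87, 95.51], [-174.79, -0.11], [-173.66, 173.66]. Speed limits (degrees/s): [136.94, 136.94, 172.46, 180, 180, 180].

## Interface

Orientations are given as [roll, pitch, yaw] about the fixed x, y, z axes, in that order (R = Rz(yaw) Ry(pitch) Rx(roll)).
In Python, from plant import ctrl gives the robot as it stands. The module is installed in compiled form; this text tells all that it offers.
- The arm moves only by the tool send_rows, never from a script. Its argument "plan" is a list that holds one entry, the list of rows, each a list of 6 numbers: the shift along the tool's x, y, z in parts of the range, where 1.0 means 30 cm, then the turn, a rotation vector about the tool's x, y, z in shares of 180 degrees (1.0 is 180 degrees). A call has 1 to 8 rows; each row is the pose to reach, as a shift and turn from the pose commanded when the call began, along the tool's axes at that moment; what a row does not reach only later rows make up. A row lasts 1/12 s, in which the tool goes at most 41.7 mm and 7.16 degrees, less where a joint would pass 70% of its speed; a pose out of reach is approached as far as the arm can. Shift and turn numbers lie between -1 and 1, and a call with a number outside is refused. A call with a gripper value outside its range is refused whole. "fingers" is the opening, from 0 (shut) to 1 (fully open), set as the call begins (left out, the last holds). The fingers move at their own pace and stop on an object; the grip force is fixed at half the most. Time passes only in rows, so rows that repeat a pose let the fingers close. It gives the time, the measured TCP pose, the force, the opening and the grip force at its end, in the units of the state.
- ctrl.get_obs(): the state, without advancing time (a new reading comes with each control period).
- ctrl.snapshot(name): name is "scene" or "side" or "wrist"; returns a dict with "img" (400x640x3 uint8, red, green, blue), "K" (3x3 intrinsics, pixels), "pose" (4x4, takes a point from camera to world coordinates). Camera axes: x right, y down, z forward; pixel columns grow to the right and rows downward; lengths in m; the calibration is good to about 2 mm. The wrist camera is an equidistant fisheye: a pixel r from the principal point sees the ray r / f radians off the axis. A picture is of the moment at which its call begins. There is no depth.
- ctrl.close_job(): hands the job in; it is judged then, once.
The state is a dict: "clock": time; "joint_pos": joint angles; "qvel": joint speeds; "tau": joint torques, N m; "tool_pos": TCP position; "orientation": TCP orientation; "force": force on the tool from outside, world axes, zero at the start; "moment": the same for the moment, N m; "opening": finger opening in m; "gripper_force": force on a finger pad.
Only numpy, scipy, OpenCV 4.12 (cv2) and the standard library are available. Lean on these libraries where they do the work, as an engineer would, in place of code of your own. Each camera call takes 0.05 s, during which the arm holds its last target. There are 200 camera calls.

## Task

Take the bronze ring gauge off its lock hook: press its cross pin back against the sprung brass keeper until the keeper is fully back at its stop, and lift the gauge out past the beak without forcing it. Then stand the gauge upright, fully down, in the slot of the open cherry box and let go. Never load the hook with more than 20 N, set the gauge down softly, and leave the cones, the file and the ring holder where they are.

Things in the scene. Friction and masses are not known exactly. Their poses are not given: they have to be found in the camera images.
- stand: Fixed pewter stand with a polished, slippery steel hook. Origin on the counter under the hung gauge's pin; x from the hook's tip back to the column, z up. Foot x -30..115, y +-45, 10 mm high; column x 66..84, y +-12; nothing above z 139. Way off: pin to the keeper's stop, up 19 to 32 mm still pressed back, then in -x over the tip wall until the pin is 56 mm or more from the stop position.
- hook_seat (a point): Point on the stand (not on the hook) at the height of the hook's level seat, z 121, under the gauge's pin. Hook, 16 mm wide in y, a C from the side: seat 9 mm thick; upright tip wall 7 mm thick at its -x end; from the wall's top a beak reaching 30 mm back in +x over the seat, underside 12 and top 17 mm above the seat (8 mm pin: 4 mm headroom).
- hook_keeper (a point): Point on the stand near the brass keeper block (12 mm wide, top 18 mm above the seat), which the pin pushes in +x for 9.5 mm to a rigid stop; springs back. 4 N to start, 6.5 N just before the stop, then a steep rise. From the tip wall's inner face its face is 31.5 mm off at rest, 41 mm at the stop. The pin clears the beak only in the last 3 mm before the stop.
- hook_clamp (a point): Brass screw on the column, 118 mm up. The hook with its keeper was clamped here by hand and stays put: its tip wall's inner face lies anywhere from x -27 to -5 mm in the stand's frame. This is not reported, so from where it hangs the pin must be pushed some 10 to 32 mm to reach the stop, which must be felt.
- gauge: Loose bronze ring gauge, 0.16 to 0.26 kg, hung upright by its polished cross pin. Origin: pin centre (8 mm round, along y); axes parallel to the stand's. Side rails 8 mm thick in x at |y| 14..20, z -48..22, the 28 mm between them open above and below the pin. Bridge z 22..28, y +-20; grip tab z 28..62, 10 mm thick in x, 26 wide in y. Plate z -98..-48, 8 thick in x, 44 wide in y.
- gauge_tab (a point): Grip point in the middle of the gauge's tab, 44 mm above the pin; grasp from above, fingers closing along the gauge's x (10 mm wide). While pressing, keep the pin 1 to 2 mm off the seat: pushing it down loads the hook as well.
- gauge_foot (a point): Middle of the gauge's flat lower edge, 98 mm below the pin.
- box: Fixed open cherry box, 150 (x) by 120 (y) by 50 mm high; origin under its centre, z up. Lid fixed open along the +y side, leaning out 15 degrees, 150 mm wide, its top edge 170 mm above the counter. A pale pad fills the box to z 46; in its centre is one slot, 14 mm in x by 52 mm in y, 34 mm deep, for the gauge's plate (either way round).
- box_slot (a point): Centre of the slot's floor, 12 mm above the counter; x across the slot (14 mm), y along it (52 mm); slot mouth 34 mm higher.
- cone_a: Ivory acrylic ring cone standing near the stand, 48 mm base, 100 mm high, origin under its base. Leave alone.
- cone_b: The other ivory ring cone, same size, standing by the box. Leave alone.
- file: Half-round steel file with wooden handle, 190 mm long along its x, 14 mm high, lying on the counter. Leave alone.
- ring_holder: Pewter ring holder, dish 72 mm across with a post 74 mm high, origin under its base. Leave alone.

How it is judged:
By the outcome, as a careful person would: the job done as asked, in the order asked, and still so for the second after the job is handed in, with the robot touching nothing.
It also fails if it takes over 58 s, if anything falls off the work surface, if the arm or the gripper's body presses on something with over 40 N, if the wrist force passes 120 N, or if a joint passes its speed limit or range.

## Working session

There is one attempt and no reset: what is moved stays moved. The work goes in short steps, Python scripts to look and compute and a tool call to move; the robot and the scene stay as the last step left them, time stands still between calls to the robot, and variables do not carry over. Pictures are saved under pics/ and viewed, at most 10 in all, crops included, and the job is handed in when it is done.

Besides the shell and the picture viewer there is one more tool, called after "Call:" as name([rows], argument=value, ...), one row to a line, values as JSON. send_rows: Moves the arm, as the interface text tells. Its arguments: {"type":"object","properties":{"plan":{"type":"array","items":{"type":"array","items":{"type":"array","items":{"type":"number"}}}},"fingers":{"type":"number"}},"required":["plan"]}

```bash
mkdir -p pics
python3 - <<'E'
from plant import ctrl
import cv2,pickle
for n in ["scene","side","wrist"]:
    s=ctrl.snapshot(n); pickle.dump(s,open(f"pics/{n}0.pkl","wb"))
    cv2.imwrite(f"pics/{n}0.png",s["img"][:,:,::-1]); print(n,s["K"].round(1).tolist(),s["pose"].round(3).tolist())
o=ctrl.get_obs(); print(o)
E
```

```text
scene [[363.7, 0.0, 320.3], [0.0, 363.7, 201.7], [0.0, 0.0, 1.0]] [[-0.076, 0.78, -0.621, 0.975], [0.997, 0.07, -0.034, -0.019], [0.017, -0.622, -0.783, 0.681], [0.0, 0.0, 0.0, 1.0]]
side [[477.2, 0.0, 316.7], [0.0, 477.2, 198.4], [0.0, 0.0, 1.0]] [[0.877, -0.301, 0.376, 0.156], [-0.481, -0.529, 0.699, -0.763], [-0.012, -0.794, -0.608, 0.752], [0.0, 0.0, 0.0, 1.0]]
wrist [[309.7, 0.0, 311.8], [0.0, 309.7, 201.5], [0.0, 0.0, 1.0]] [[-0.316, -0.914, -0.254, 0.283], [-0.949, 0.305, 0.084, 0.616], [0.0, 0.268, -0.963, 0.385], [0.0, 0.0, 0.0, 1.0]]
{'clock': 0.15, 'joint_pos': array([ 8.80692959e+01,  2.05807617e+01,  6.47031090e-01, -1.38821155e-02,
       -7.01350532e+01, -1.65063274e+01]), 'qvel': array([-0.04115628, -0.0206503 ,  0.00108569,  0.10596679, -0.07636104,
        0.01171703]), 'tau': array([-4.47458679e-04, -5.83274567e+01,  2.93288219e+01,  7.00100362e+00,
        8.82635883e-03, -1.14896657e-04]), 'tool_pos': array([0.21339734, 0.64000757, 0.22586349]), 'orientation': array([ 1.79930342e+02, -7.03052863e-03, -1.84417522e+01]), 'force': array([-0.05992851, -0.01719495, -0.13339423]), 'moment': array([ 0.00388382, -0.00639458, -0.05722113]), 'gripper_force': 0.0, 'opening': 0.08740231246456892}
```

View pics/scene0.png

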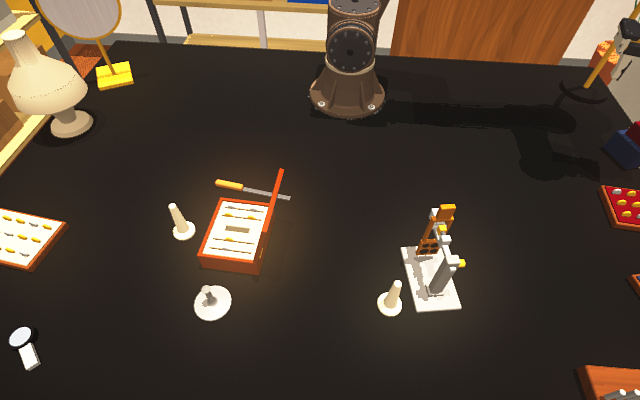

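View pics/side0.png

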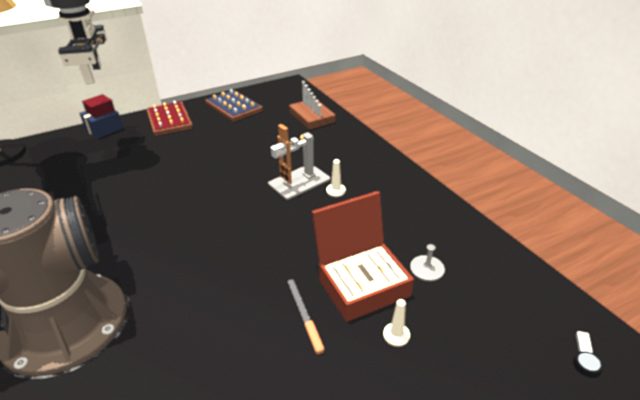

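The scene view shows the gauge tab at about (447,211), the stand foot around (430,278) and the box slot at (237,229). In the side view they are at about (284,130), (298,180) and (366,273). I'll enlarge these areas next.

Run:
```python
import cv2,numpy as np
a=cv2.imread("pics/scene0.png");b=cv2.imread("pics/side0.png")
def c(i,x,y,w,h,k): return cv2.resize(i[y:y+h,x:x+w],None,fx=k,fy=k,interpolation=cv2.INTER_CUBIC)
cv2.imwrite("pics/st.png",np.hstack([c(a,390,195,80,120,5),c(b,260,110,80,120,5)]))
cv2.imwrite("pics/bx.png",np.hstack([c(a,192,160,100,120,4),c(b,315,190,100,120,4)]))
```

```text
(no output)
```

View pics/st.png

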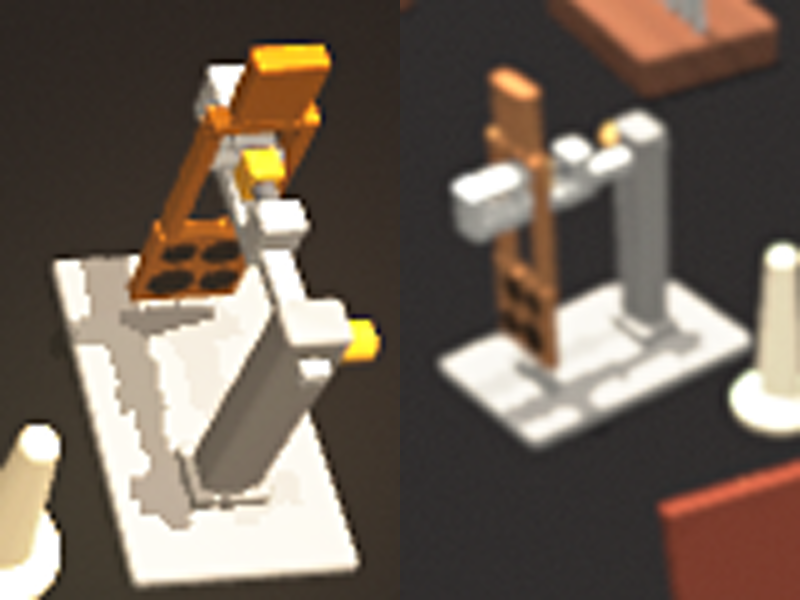

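View pics/bx.png

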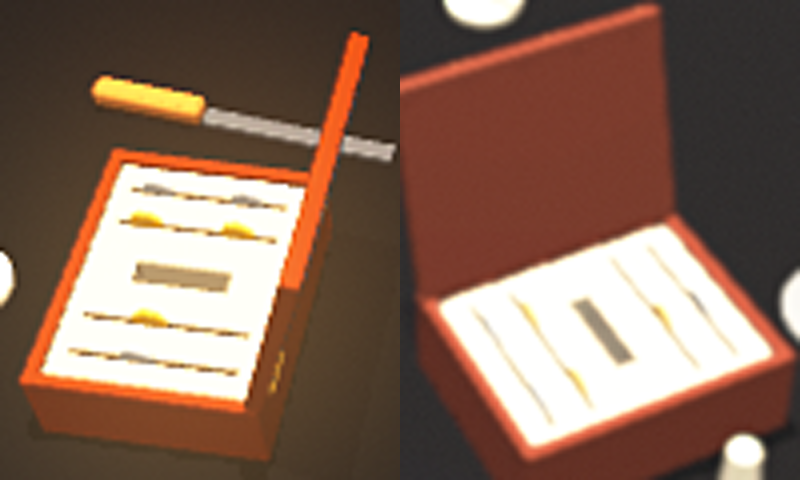

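Stand, gauge tab, plate corners and box rim and slot corners are all identifiable in both crops. I'll fit poses (x, y, z, yaw) to those corners from both views.

```bash
cat > h.py <<'E'
import pickle,numpy as np
from scipy.optimize import least_squares
S={n:pickle.load(open(f"pics/{n}0.pkl","rb")) for n in("scene","side")}
def proj(n,P):
    s=S[n];q=(P-s["pose"][:3,3])@s["pose"][:3,:3];q=q@s["K"].T;return q[:,:2]/q[:,2:]
def fit(obs,x0,crop):
    it=[]
    for n,l in obs.items():
        ox,oy,uo,k=crop[n]
        a=np.array(l,float); px=np.c_[ox+(a[:,0]-uo+.5)/k-.5,oy+(a[:,1]+.5)/k-.5]; it.append((n,px,a[:,2:]/1000))
    def f(p):
        c,s=np.cos(p[3]),np.sin(p[3]);R=np.array([[c,-s,0],[s,c,0],[0,0,1]])
        return np.concatenate([(proj(n,b@R.T+p[:3])-px).ravel() for n,px,b in it])
    r=least_squares(f,x0,loss="soft_l1");p=r.x
    print("xyz mm",(p[:3]*1000).round(1),"yaw",np.degrees(p[3]).round(2)); print(f(p).reshape(-1,2).round(1).tolist()); return p
E
python3 - <<'E'
from h import *
cs={"scene":(390,195,0,5),"side":(260,110,400,5)}; cb={"scene":(192,160,0,4),"side":(315,190,400,4)}
fit({"scene":[(53,262,-30,-45,10),(135,574,115,-45,10),(357,562,115,45,10)],
 "side":[(440,362,-30,45,10),(540,438,-30,-45,10),(750,335,115,-45,10)]},[.5,.25,0,0],cs)
fit({"scene":[(258,50,-5,-13,62),(328,44,-5,13,62),(329,64,5,13,62),(248,73,5,-13,62),(130,298,4,-22,-98),(242,295,4,22,-98)],
 "side":[(490,72,-5,13,62),(505,66,5,13,62),(541,86,5,-13,62),(528,97,-5,-13,62),(545,362,-4,-22,-98),(556,366,4,-22,-98)]},[.5,.25,.12,0],cs)
fit({"scene":[(115,152,-75,-60,50),(22,380,75,-60,50),(248,408,75,60,50),(136,263,-7,-26,46),(230,272,-7,26,46),(226,291,7,26,46),(134,281,7,-26,46)],
 "side":[(420,300,-75,60,50),(678,218,75,60,50),(790,352,75,-60,50),(528,455,-75,-60,50),(573,302,-7,26,46),(587,298,7,26,46),(634,355,7,-26,46),(618,364,-7,-26,46)]},[.5,-.2,0,0],cb)
E
```

```text
xyz mm [571.4 180.    0.6] yaw 9.56
[[-0.8, -1.1], [-0.2, 1.4], [1.1, 0.0], [-0.3, -0.3], [-0.8, 0.3], [0.7, 0.4]]
xyz mm [572.4 181.1 125.7] yaw 7.94
[[-0.7, -1.0], [-0.1, -0.4], [1.4, 0.2], [2.8, -1.0], [0.4, 0.8], [-1.1, 0.4], [0.4, 0.3], [0.8, 0.3], [-0.5, 0.4], [-1.3, -0.6], [0.8, 1.9], [1.1, 0.1]]
xyz mm [ 559.6 -215.4    0.6] yaw -3.87
[[-0.3, -1.0], [-0.9, 0.2], [2.0, 1.5], [0.3, -0.9], [0.8, -0.0], [0.1, 0.7], [-1.2, 0.0], [-0.5, -1.7], [-2.0, -2.6], [1.6, 1.1], [-0.3, 1.0], [-1.7, -0.3], [0.8, -1.4], [1.8, 1.2], [-0.3, 1.3]]
```

```bash
cat > g.py <<'E'
import sys,numpy as np
from scipy.spatial.transform import Rotation as R
def rot(y): return R.from_euler("xyz",[180,0,y],degrees=True)
def row(a,b):  # a,b = x,y,z(m),yaw of commanded pose
    d=rot(a[3]).inv(); return (np.r_[d.apply(np.subtract(b[:3],a[:3]))*100,(d*rot(b[3])).as_rotvec(degrees=True)]).round(3).tolist()
def fwd(a,r):
    A=rot(a[3]);p=A.apply(np.array(r[:3])/100)+a[:3];return np.r_[p,a[3]-r[5]].round(5).tolist()
E
python3 -c "
from g import *
print(row([.213,.64,.227,-18.438],[.572,.181,.225,-81]))"
```

```text
[48.574, 32.189, 0.2, 0.0, -0.0, 62.562]
```

The rows are not in the units I measure in: shifts go in shares of 30 cm and turns go in shares of 180 degrees. I convert before sending: 26.1 cm is 0.87, 22.8 cm is 0.76, 34 degrees is 0.1889.

Call:
send_rows([
  [[0.1,0.0667,0,0,0,0.0222],[0.21,0.14,0,0,0,0.0456],[0.32,0.2133,0,0,0,0.07],[0.43,0.2867,0,0,0,0.0944],[0.54,0.36,0,0,0,0.1183],[0.65,0.4333,0,0,0,0.1422],[0.76,0.5033,0,0,0,0.1667],[0.87,0.5767,0,0,0,0.1889]],
])

```text
clock: 0.82
tool_pos: [0.4071, 0.392, 0.2266]
orientation: [-180.0, 0.0, -52.6]
force: [0.3, 0.9, 0.0]
opening: 0.0876
gripper_force: 0.0
```

```bash
python3 -c "
from g import *
a=fwd([.213,.64,.227,-18.438],[26.1,17.3,0,0,0,34]);print(a,row(a,[.572,.181,.225,-81]))"
```

```text
[0.40589, 0.39333, 0.227, -52.438] [26.958, -0.223, 0.2, 0.0, -0.0, 28.562]
```

In the tool's units: 27 cm is 0.9, 26 cm is 0.8667, 28.6 degrees is 0.1589.

Call:
send_rows([
  [[0.1333,0,0,0,0,0.025],[0.2667,0,0.0033,0,0,0.05],[0.4,-0.0033,0.0067,0,0,0.075],[0.5333,-0.0033,0.0067,0,0,0.1],[0.6667,-0.0067,0.0067,0,0,0.125],[0.8,-0.0067,0.0067,0,0,0.1444],[0.8667,-0.0067,0.0067,0,0,0.1583],[0.9,-0.0067,0.0067,0,0,0.1589]],
])

```text
clock: 1.48
tool_pos: [0.5738, 0.1781, 0.224]
orientation: [180.0, -0.0, -81.3]
force: [0.4, 0.6, 1.0]
opening: 0.0878
gripper_force: 0.0
```

Run:
```python
from plant import ctrl
import cv2,pickle
from g import *
s=ctrl.snapshot("wrist");s=ctrl.snapshot("wrist"); pickle.dump(s,open("pics/wrist1.pkl","wb")); i=s["img"][:,:,::-1]
cv2.imwrite("pics/w1.png",i)
print(fwd([0.40589, 0.39333, 0.227, -52.438],[27,-.2,.2,0,0,28.6]),s["pose"].round(4).tolist(),ctrl.get_obs()["tool_pos"],ctrl.get_obs()["orientation"],s["K"])
```

```text
[0.57207, 0.18052, 0.225, -81.038] [[-0.9882, -0.1476, -0.0412, 0.5856], [-0.1532, 0.9519, 0.2653, 0.1059], [0.0001, 0.2685, -0.9633, 0.383], [0.0, 0.0, 0.0, 1.0]] [0.57310748 0.1794235  0.22399907] [ 1.79951111e+02 -2.13906294e-02 -8.11344518e+01] [[309.70691629   0.         311.80655564]
 [  0.         309.70691629 201.54849049]
 [  0.           0.           1.        ]]
```

View pics/w1.png

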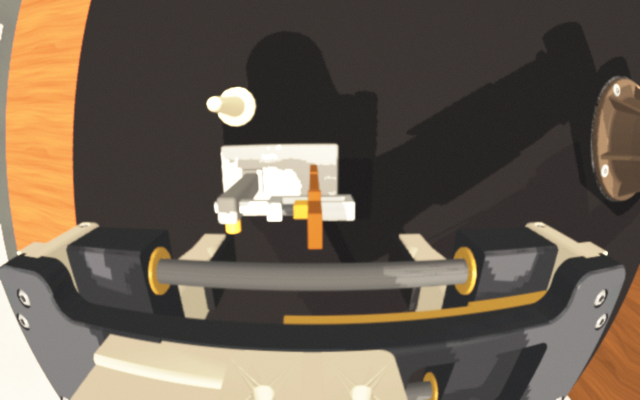

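The tab is seen from above at columns 307–322, rows about 190–249, midway between the fingers. The foot's straight edges span (221–338, 145). I'll zoom in for sharper corners.

Run:
```python
import cv2
a=cv2.imread("pics/w1.png")[135:260,210:365]
cv2.imwrite("pics/w1c.png",cv2.resize(a,(775,625))[:600] if 0 else cv2.resize(a[:120],(775,600),interpolation=cv2.INTER_CUBIC))
```

```text
(no output)
```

View pics/w1c.png

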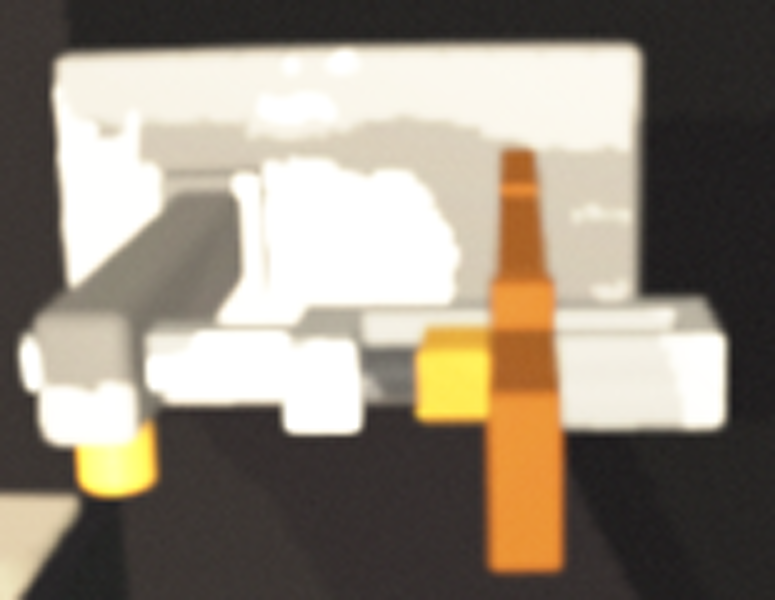

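Run:
```python
import pickle,numpy as np
s=pickle.load(open("pics/wrist1.pkl","rb"));K=s["K"];P=s["pose"]
def w(u,v,z):
    a=(np.array([210+(u+.5)/5-.5,135+(v+.5)/5-.5])-K[:2,2]);r=np.hypot(*a);t=r/K[0,0]
    d=P[:3,:3]@np.r_[np.sin(t)*a/r,np.cos(t)]; return P[:3,3]+d*(z-P[2,3])/d[2]
t=np.array([w(*c,.187) for c in[(488,571),(563,572),(560,391),(492,390)]])
print((t*1000).round(1),(t.mean(0)*1000).round(1))
m=(t[2]+t[3]-t[0]-t[1])/2; print("tab y len",np.hypot(*m[:2])*1000,"yaw",np.degrees(np.arctan2(-m[0]*-1,-m[1])) , "wid",np.hypot(*(t[0]-t[1])[:2]),np.hypot(*(t[2]-t[3])[:2]))
f=np.array([w(57,58,.010),w(640,43,.010)]);e=f[0]-f[1];print("foot",(f*1000).round(1),np.hypot(*e)*1000,"yaw",np.degrees(np.arctan2(e[1],e[0])))
y=np.radians(9);ex=np.array([np.cos(y),np.sin(y)])
c=t.mean(0)[:2]
for p in[(727,335),(727,428)]:
    h=w(*p,.138);print("tip outer rel gauge x,y",((h[:2]-c)@ex*1000).round(1),((h[:2]-c)@[-ex[1],ex[0]]*1000).round(1))
h=w(455,415,.139);print("keeper",((h[:2]-c)@ex*1000).round(1))
```

```text
[[575.2 193.9 187. ]
 [564.9 192.5 187. ]
 [569.6 166.6 187. ]
 [578.6 167.8 187. ]] [572.1 180.2 187. ]
tab y len 26.332440072037063 yaw 8.845974447558756 wid 0.010383737210711527 0.009034021958405879Traceback (most recent call last):
  File "<stdin>", line 9, in <module>
TypeError: return arrays must be of ArrayType
```

Run:
```python
import pickle,numpy as np
s=pickle.load(open("pics/wrist1.pkl","rb"));K=s["K"];P=s["pose"]
def w(u,v,z):
    a=(np.array([210+(u+.5)/5-.5,135+(v+.5)/5-.5])-K[:2,2]);r=np.hypot(*a);t=r/K[0,0]
    d=P[:3,:3]@np.r_[np.sin(t)*a/r,np.cos(t)]; return P[:3,3]+d*(z-P[2,3])/d[2]
c=np.array([.5721,.1802])
f=np.array([w(57,58,.010),w(640,43,.010)]);e=f[0]-f[1];print("foot",(f*1000).round(1),np.hypot(*e[:2])*1000,"yaw",np.degrees(np.arctan2(e[1],e[0])))
y=np.radians(9);ex=np.array([np.cos(y),np.sin(y)])
for n,p in dict(t1=(727,335),t2=(727,428)).items():
    h=w(*p,.138)[:2]-c;print("tip outer rel gauge x,y",(h@ex*1000).round(1),(h@[-ex[1],ex[0]]*1000).round(1))
for p in[(417,332),(417,420)]:
    h=w(*p,.139)[:2]-c;print("keeper back",(h@ex*1000).round(1),(h@[-ex[1],ex[0]]*1000).round(1))
from g import *
print(row([0.57207,0.18052,0.225,-81.038],[.5721,.1802,.1535,-81.04]))
```

```text
foot [[691.6 155.6  10. ]
 [550.2 131.8  10. ]] 143.46097301640347 yaw 9.541490708302279
tip outer rel gauge x,y -33.8 -7.0
tip outer rel gauge x,y -34.4 9.2
keeper back 17.3 -8.0
keeper back 17.7 7.2
[0.032, 0.002, 7.15, 0.0, -0.0, 0.002]
```

In the tool's units: 7.1 cm is 0.2367, 6.8 cm is 0.2267, -0.2 degrees is -0.0011.

Call:
send_rows([
  [[0,0,0.05,0,0,-0.0011],[0,0,0.1067,0,0,-0.0011],[0,0,0.16,0,0,-0.0011],[0,0,0.2,0,0,-0.0011],[0,0,0.2267,0,0,-0.0011],[0,0,0.2367,0,0,-0.0011],[0,0,0.2367,0,0,-0.0011],[0,0,0.2367,0,0,-0.0011]],
])

```text
clock: 2.25
tool_pos: [0.5727, 0.1815, 0.1542]
orientation: [-180.0, 0.0, -80.8]
force: [0.5, 0.3, -0.2]
opening: 0.0871
gripper_force: 0.0
```

Call:
send_rows([
  [[0,0,0,0,0,0],[0,0,0,0,0,0],[0,0,0,0,0,0],[0,0,0,0,0,0],[0,0,0,0,0,0],[0,0,0,0,0,0],[0,0,0,0,0,0],[0,0,0,0,0,0]],
], fingers=0.25)

```text
clock: 2.92
tool_pos: [0.5726, 0.1808, 0.1536]
orientation: [180.0, -0.0, -80.8]
force: [1.1, 0.1, 0.3]
opening: 0.0399
gripper_force: 0.0
```

Call:
send_rows([
  [[0,0,0,0,0,0],[0,0,0,0,0,0],[0,0,0,0,0,0],[0,0,0,0,0,0],[0,0,0,0,0,0],[0,0,0,0,0,0],[0,0,0,0,0,0],[0,0,0,0,0,0]],
], fingers=0)

```text
clock: 3.58
tool_pos: [0.5726, 0.1808, 0.1535]
orientation: [180.0, -0.0, -80.8]
force: [-0.5, -0.4, 0.7]
opening: 0.01
gripper_force: 30.0
```

In the tool's units: -0.15 cm is -0.005, -0.1 cm is -0.0033.

Call:
send_rows([
  [[0,0,-0.0017,0,0,0],[0,0,-0.0033,0,0,0],[0,0,-0.005,0,0,0],[0,0,-0.005,0,0,0],[0,0,-0.005,0,0,0]],
])

```text
clock: 4.0
tool_pos: [0.5725, 0.1808, 0.155]
orientation: [180.0, -0.0, -80.8]
force: [-0.2, 0.0, -0.9]
opening: 0.0097
gripper_force: 30.0
```

In the tool's units: -0.3 cm is -0.01, -0.25 cm is -0.0083.

Call:
send_rows([
  [[0,-0.0017,0,0,0,0],[0,-0.0033,0,0,0,0],[0,-0.005,0,0,0,0],[0,-0.0067,0,0,0,0],[0,-0.0083,0,0,0,0],[0,-0.01,0,0,0,0],[0,-0.01,0,0,0,0],[0,-0.01,0,0,0,0]],
])

```text
clock: 4.67
tool_pos: [0.5751, 0.1811, 0.1547]
orientation: [179.9, -0.0, -80.8]
force: [-3.3, -0.5, -2.3]
opening: 0.0097
gripper_force: 30.0
```

Call:
send_rows([
  [[0,-0.0017,0,0,0,0],[0,-0.0033,0,0,0,0],[0,-0.005,0,0,0,0],[0,-0.0067,0,0,0,0],[0,-0.0083,0,0,0,0],[0,-0.01,0,0,0,0],[0,-0.01,0,0,0,0],[0,-0.01,0,0,0,0]],
])

```text
clock: 5.33
tool_pos: [0.5783, 0.1817, 0.1549]
orientation: [180.0, -0.0, -80.8]
force: [-5.2, -0.7, -2.8]
opening: 0.0102
gripper_force: 30.0
```

In the tool's units: -0.2 cm is -0.0067, -0.16 cm is -0.0053.

Call:
send_rows([
  [[0,-0.0013,0,0,0,0],[0,-0.0027,0,0,0,0],[0,-0.004,0,0,0,0],[0,-0.0053,0,0,0,0],[0,-0.0067,0,0,0,0],[0,-0.0067,0,0,0,0],[0,-0.0067,0,0,0,0]],
])

```text
clock: 5.92
tool_pos: [0.5801, 0.182, 0.1549]
orientation: [180.0, -0.0, -80.8]
force: [-6.3, -1.3, -1.5]
opening: 0.0098
gripper_force: 30.0
```

In the tool's units: -0.08 cm is -0.0027, -0.06 cm is -0.002.

Call:
send_rows([
  [[0,-0.001,0,0,0,0],[0,-0.002,0,0,0,0],[0,-0.0027,0,0,0,0],[0,-0.0027,0,0,0,0],[0,-0.0027,0,0,0,0]],
])

```text
clock: 6.33
tool_pos: [0.5808, 0.1821, 0.1549]
orientation: [179.9, -0.0, -80.8]
force: [-5.2, -0.3, -1.4]
opening: 0.0099
gripper_force: 30.0
```

In the tool's units: -0.08 cm is -0.0027, -0.06 cm is -0.002.

Call:
send_rows([
  [[0,-0.001,0,0,0,0],[0,-0.002,0,0,0,0],[0,-0.0027,0,0,0,0],[0,-0.0027,0,0,0,0],[0,-0.0027,0,0,0,0]],
])

```text
clock: 6.75
tool_pos: [0.5815, 0.1822, 0.1549]
orientation: [179.9, -0.0, -80.8]
force: [-6.0, -1.5, -0.8]
opening: 0.0098
gripper_force: 30.0
```

In the tool's units: -0.06 cm is -0.002, -0.03 cm is -0.001.

Call:
send_rows([
  [[0,-0.001,0,0,0,0],[0,-0.002,0,0,0,0],[0,-0.002,0,0,0,0],[0,-0.002,0,0,0,0]],
])

```text
clock: 7.08
tool_pos: [0.5821, 0.1823, 0.1549]
orientation: [179.9, -0.0, -80.8]
force: [-6.0, -1.5, -2.2]
opening: 0.0098
gripper_force: 30.0
```

In the tool's units: -0.06 cm is -0.002, -0.03 cm is -0.001.

Call:
send_rows([
  [[0,-0.001,0,0,0,0],[0,-0.002,0,0,0,0],[0,-0.002,0,0,0,0],[0,-0.002,0,0,0,0]],
])

```text
clock: 7.42
tool_pos: [0.5827, 0.1824, 0.1549]
orientation: [179.9, -0.0, -80.8]
force: [-6.1, -0.4, -1.8]
opening: 0.0098
gripper_force: 30.0
```

In the tool's units: -0.06 cm is -0.002, -0.03 cm is -0.001.

Call:
send_rows([
  [[0,-0.001,0,0,0,0],[0,-0.002,0,0,0,0],[0,-0.002,0,0,0,0],[0,-0.002,0,0,0,0]],
])

```text
clock: 7.75
tool_pos: [0.5828, 0.1823, 0.1548]
orientation: [179.9, -0.0, -80.8]
force: [-7.6, -1.8, -0.9]
opening: 0.0098
gripper_force: 30.0
```

Call:
send_rows([
  [[0,-0.001,0,0,0,0],[0,-0.0017,0,0,0,0],[0,-0.0017,0,0,0,0],[0,-0.0017,0,0,0,0]],
])

```text
clock: 8.08
tool_pos: [0.5829, 0.1823, 0.1546]
orientation: [179.8, -0.0, -80.8]
force: [-8.4, -0.5, -1.7]
opening: 0.0097
gripper_force: 30.0
```

In the tool's units: -1.65 cm is -0.055, -1.35 cm is -0.045.

Call:
send_rows([
  [[0,0,-0.005,0,0,0],[0,0,-0.015,0,0,0],[0,0,-0.025,0,0,0],[0,0,-0.035,0,0,0],[0,0,-0.045,0,0,0],[0,0,-0.055,0,0,0],[0,0,-0.055,0,0,0]],
])

```text
clock: 8.67
tool_pos: [0.5863, 0.1836, 0.1732]
orientation: [-179.7, 0.1, -80.8]
force: [0.6, -0.0, -1.4]
opening: 0.0098
gripper_force: 30.0
```

In the tool's units: -0.8 cm is -0.0267, -0.5 cm is -0.0167.

Call:
send_rows([
  [[0,0,-0.0067,0,0,0],[0,0,-0.0167,0,0,0],[0,0,-0.0267,0,0,0],[0,0,-0.0267,0,0,0],[0,0,-0.0267,0,0,0]],
])

```text
clock: 9.08
tool_pos: [0.5846, 0.1829, 0.1799]
orientation: [-180.0, 0.0, -80.8]
force: [-0.0, 0.1, -2.5]
opening: 0.0098
gripper_force: 30.0
```

Call:
send_rows([
  [[0,0.01,0,0,0,0],[0,0.0333,0,0,0,0],[0,0.0667,0,0,0,0],[0,0.1,0,0,0,0],[0,0.1333,0,0,0,0],[0,0.1667,0,0,0,0],[0,0.2,0,0,0,0],[0,0.2267,0,0,0,0]],
])

```text
clock: 9.75
tool_pos: [0.5159, 0.1717, 0.1798]
orientation: [-180.0, 0.0, -80.8]
force: [-0.3, 0.5, -1.9]
opening: 0.0096
gripper_force: 30.0
```

Run:
```python
from g import *
from plant import ctrl
o=ctrl.get_obs();print(o["clock"],o["tool_pos"],o["orientation"],o["force"])
c=[0.57207,0.18052,0.225,-81.038]
for r in([0,0,7.1,0,0,-.2],[0,-1.19,-.15,0,0,0],[0,6.8,-2.45,0,0,0]): c=fwd(c,r)
print(c)
u=row(c,c[:2]+[.345,c[3]]);print("up",u);c=c[:2]+[.345,c[3]]
print(row(c,[.5596,-.2154,.345,-93.9]))
```

```text
9.75 [0.51585171 0.17168419 0.1798087 ] [-1.79985122e+02  1.50216620e-02 -8.08246061e+01] [-0.30678291  0.47118034 -1.86118434]
[0.51669, 0.17158, 0.18, -80.838]
up [0.0, 0.0, -16.5, 0.0, 0.0, 0.0]
[38.888, 1.925, 0.0, 0.0, -0.0, 13.062]
```

In the tool's units: -16.5 cm is -0.55, -16 cm is -0.5333.

Call:
send_rows([
  [[0,0,-0.05,0,0,0],[0,0,-0.1333,0,0,0],[0,0,-0.2333,0,0,0],[0,0,-0.3333,0,0,0],[0,0,-0.4333,0,0,0],[0,0,-0.5,0,0,0],[0,0,-0.5333,0,0,0],[0,0,-0.55,0,0,0]],
])

```text
clock: 10.42
tool_pos: [0.5172, 0.1721, 0.3461]
orientation: [-179.9, 0.1, -80.8]
force: [0.5, 0.7, -2.5]
opening: 0.0101
gripper_force: 30.0
```

In the tool's units: 22.5 cm is 0.75, 19.5 cm is 0.65, 7.6 degrees is 0.0422.

Call:
send_rows([
  [[0.05,0,0,0,0,0.0028],[0.15,0.0067,0,0,0,0.0089],[0.25,0.0133,0,0,0,0.0144],[0.35,0.0167,0,0,0,0.02],[0.45,0.0233,0,0,0,0.0256],[0.55,0.0267,0,0,0,0.0311],[0.65,0.0333,0,0,0,0.0367],[0.75,0.0367,0,0,0,0.0422]],
])

```text
clock: 11.08
tool_pos: [0.5412, -0.0533, 0.3429]
orientation: [179.9, 0.0, -88.5]
force: [0.7, 0.3, -2.1]
opening: 0.0099
gripper_force: 30.0
```

Run:
```python
from g import *
c=fwd([0.51669, 0.17158, 0.345, -80.838],[22.5,1.1,0,0,0,7.6]);print(c,row(c,[.5596,-.2154,.345,-93.9]))
```

```text
[0.54166, -0.0523, 0.345, -88.438] [16.353, -1.349, -0.0, 0.0, -0.0, 5.462]
```

Run:
```python
from plant import ctrl
import cv2,pickle
ctrl.snapshot("wrist");s=ctrl.snapshot("wrist");pickle.dump(s,open("pics/wrist2.pkl","wb"));i=s["img"][:,:,::-1]
cv2.imwrite("pics/w2.png",i)
import numpy as np
K=s["K"];P=s["pose"];q=(np.array([.5596,-.2154,.046])-P[:3,3])@P[:3,:3];t=np.arctan2(np.hypot(q[0],q[1]),q[2]);p=K[:2,2]+K[0,0]*t*q[:2]/np.hypot(*q[:2]);print(p)
x,y=(p-[75,56]).astype(int);y=max(y,0);print(x,y);cv2.imwrite("pics/w2c.png",cv2.resize(i[y:y+112,x:x+150],None,fx=5,fy=5,interpolation=cv2.INTER_CUBIC))
```

```text
[301.79953508  60.10532412]
226 4
```

View pics/w2c.png

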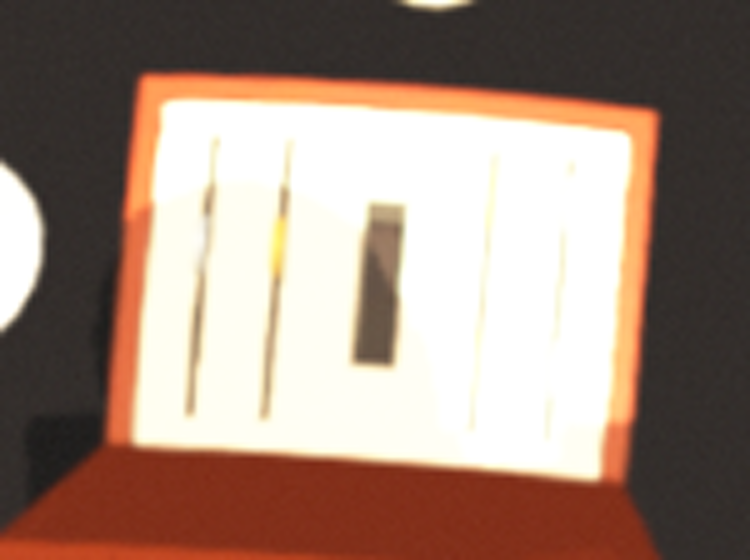

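The slot mouth shows clearly, with crop corners at (370,202), (406,205), (395,366) and (353,362). The rim's far corners are at (140,75) and (659,112).

Run:
```python
import pickle,numpy as np
s=pickle.load(open("pics/wrist2.pkl","rb"));K=s["K"];P=s["pose"]
def w(u,v,z):
    a=(np.array([226+(u+.5)/5-.5,4+(v+.5)/5-.5])-K[:2,2]);r=np.hypot(*a);t=r/K[0,0]
    d=P[:3,:3]@np.r_[np.sin(t)*a/r,np.cos(t)]; return (P[:3,3]+d*(z-P[2,3])/d[2])[:2]*1000
t=np.array([w(*c,.046) for c in[(370,202),(406,205),(395,366),(353,362)]])
print(t.round(1),t.mean(0).round(1));m=(t[2]+t[3]-t[0]-t[1])/2;x=(t[0]+t[3]-t[1]-t[2])/2
print("len",np.hypot(*m),"wid",np.hypot(*x),"yaw",np.degrees(np.arctan2(-m[0],m[1])))
f=np.array([w(140,75,.05),w(659,112,.05)]);e=f[0]-f[1];y=np.arctan2(e[1],e[0]);print(f.round(1),np.hypot(*e),"yaw",np.degrees(y),"centre",f.mean(0)+60*np.array([-np.sin(y),np.cos(y)]))
print(P[:3,3])
```

```text
[[ 563.4 -240.2]
 [ 553.  -239.4]
 [ 554.9 -190.3]
 [ 567.1 -191.3]] [ 559.6 -215.3]
len 49.095016099950804 wid 11.361766258984431 yaw -3.304049028961457
[[ 632.1 -280.8]
 [ 480.1 -271.3]] 152.28216637336055 yaw -3.5761879778128534 centre [ 559.80210803 -216.17327197]
[ 0.54422115 -0.12994725  0.50188679]
```

Run:
```python
from g import *
print(row([0.54166, -0.0523, 0.345, -88.438],[.5597,-.2155,.345,-93.6]))
```

```text
[16.363, -1.358, -0.0, -0.0, -0.0, 5.162]
```

In the tool's units: 16.36 cm is 0.5453, 15.6 cm is 0.52, 5.16 degrees is 0.0287.

Call:
send_rows([
  [[0.0667,-0.0067,0,0,0,0.0039],[0.1667,-0.0133,0,0,0,0.0089],[0.2667,-0.0233,0,0,0,0.0144],[0.3667,-0.03,0,0,0,0.02],[0.4667,-0.0367,0,0,0,0.025],[0.52,-0.0433,0,0,0,0.0278],[0.5453,-0.0453,0,0,0,0.0287],[0.5453,-0.0453,0,0,0,0.0287]],
])

```text
clock: 11.85
tool_pos: [0.5598, -0.2159, 0.3426]
orientation: [179.8, 0.0, -93.7]
force: [-0.2, 0.5, -2.2]
opening: 0.0099
gripper_force: 30.0
```

In the tool's units: 15.3 cm is 0.51, 15 cm is 0.5.

Call:
send_rows([
  [[0,0,0.05,0,0,0],[0,0,0.1333,0,0,0],[0,0,0.2333,0,0,0],[0,0,0.3333,0,0,0],[0,0,0.4167,0,0,0],[0,0,0.4667,0,0,0],[0,0,0.5,0,0,0],[0,0,0.51,0,0,0]],
])

```text
clock: 12.52
tool_pos: [0.5592, -0.2139, 0.1895]
orientation: [179.8, 0.0, -93.5]
force: [-1.1, 0.5, -1.4]
opening: 0.0098
gripper_force: 30.0
```

Run:
```python
from plant import ctrl
import cv2,numpy as np
from g import *
ctrl.snapshot("side")
o=ctrl.get_obs();print(o["tool_pos"],o["orientation"],o["force"])
a=ctrl.snapshot("scene")["img"][:,:,::-1];b=ctrl.snapshot("side")["img"][:,:,::-1];c=ctrl.snapshot("wrist")["img"][:,:,::-1]
f=lambda i,x,y,w,h,k:cv2.resize(i[y:y+h,x:x+w],None,fx=k,fy=k,interpolation=cv2.INTER_CUBIC)
cv2.imwrite("pics/ins.png",np.hstack([f(a,207,160,65,120,5),f(b,335,190,65,120,5)]))
cv2.imwrite("pics/insw.png",f(c,240,60,150,112,5))
```

```text
[ 0.55970148 -0.21415922  0.19024938] [ 1.79880422e+02  1.37698655e-02 -9.35435949e+01] [ 0.00612153  0.05092594 -1.7077753 ]
```

View pics/ins.png

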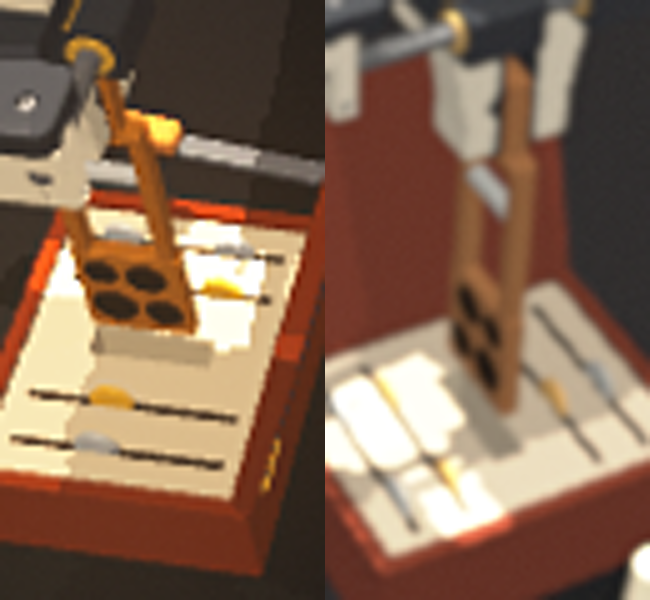

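The gauge hangs above the slot with its foot about 15–20 mm over the mouth. Foot corners are at about (88,320) and (196,333) in the scene panel, and (450,350), (498,408) and (515,410) in the side panel. I'll check the foot position by projection.

Run:
```python
from h import *
cr={"scene":(207,160,0,5),"side":(335,190,325,5)}
o={"scene":[(88,321,4,-22,0),(196,333,4,22,0)],"side":[(450,350,-4,22,0),(498,408,-4,-22,0),(516,410,4,-22,0)]}
fit(o,[.56,-.215,.06,-.06],cr)
# slot mouth check in the same views
fit({"scene":[(214,342,-7,26,46),(210,364,7,26,46),(92,353,7,-26,46)],"side":[(522,445,7,-26,46),(505,455,-7,-26,46)]},[.56,-.215,0,-.06],cr)
```

```text
xyz mm [ 559.9 -214.9   66.6] yaw -4.47
[[0.4, -0.3], [-0.3, 0.2], [-0.7, -1.2], [0.4, 1.6], [0.3, -0.1]]
xyz mm [ 560.6 -214.4    1.9] yaw -2.26
[[0.9, -0.6], [0.1, 0.5], [-0.8, 0.1], [1.4, -0.2], [-1.2, 0.2]]
```

In the tool's units: 3 cm is 0.1, 1.9 cm is 0.0633.

Call:
send_rows([
  [[0,0,0.0133,0,0,0],[0,0,0.03,0,0,0],[0,0,0.0467,0,0,0],[0,0,0.0633,0,0,0],[0,0,0.08,0,0,0],[0,0,0.0933,0,0,0],[0,0,0.1,0,0,0],[0,0,0.1,0,0,0]],
])

```text
clock: 13.38
tool_pos: [0.5598, -0.2151, 0.1608]
orientation: [179.9, 0.0, -93.6]
force: [-0.1, 0.1, -1.9]
opening: 0.0103
gripper_force: 30.0
```

In the tool's units: 1.6 cm is 0.0533, 1.45 cm is 0.0483.

Call:
send_rows([
  [[0,0,0.01,0,0,0],[0,0,0.02,0,0,0],[0,0,0.03,0,0,0],[0,0,0.04,0,0,0],[0,0,0.0483,0,0,0],[0,0,0.0533,0,0,0],[0,0,0.0533,0,0,0],[0,0,0.0533,0,0,0]],
])

```text
clock: 14.05
tool_pos: [0.5602, -0.2151, 0.1455]
orientation: [180.0, -0.0, -93.6]
force: [-0.1, 0.1, -2.1]
opening: 0.0099
gripper_force: 30.0
```

Call:
send_rows([
  [[0,0,0.0017,0,0,0],[0,0,0.0033,0,0,0],[0,0,0.005,0,0,0],[0,0,0.0067,0,0,0],[0,0,0.0083,0,0,0],[0,0,0.01,0,0,0],[0,0,0.0117,0,0,0],[0,0,0.0117,0,0,0]],
])

```text
clock: 14.72
tool_pos: [0.5601, -0.2151, 0.1419]
orientation: [180.0, 0.0, -93.6]
force: [0.8, -0.2, -2.1]
opening: 0.0097
gripper_force: 30.0
```

Still hanging free, about 3 mm to go.

In the tool's units: 0.2 cm is 0.0067, 0.18 cm is 0.006.

Call:
send_rows([
  [[0,0,0.001,0,0,0],[0,0,0.002,0,0,0],[0,0,0.003,0,0,0],[0,0,0.004,0,0,0],[0,0,0.005,0,0,0],[0,0,0.006,0,0,0],[0,0,0.0067,0,0,0],[0,0,0.0067,0,0,0]],
])

```text
clock: 15.38
tool_pos: [0.5602, -0.2151, 0.14]
orientation: [180.0, -0.0, -93.6]
force: [-0.4, 0.5, -1.8]
opening: 0.0096
gripper_force: 30.0
```

In the tool's units: 0.08 cm is 0.0027, 0.06 cm is 0.002.

Call:
send_rows([
  [[0,0,0.001,0,0,0],[0,0,0.002,0,0,0],[0,0,0.0027,0,0,0],[0,0,0.0027,0,0,0],[0,0,0.0027,0,0,0]],
])

```text
clock: 15.8
tool_pos: [0.5602, -0.2151, 0.1392]
orientation: [180.0, -0.0, -93.6]
force: [-0.3, 0.3, -2.1]
opening: 0.01
gripper_force: 30.0
```

In the tool's units: 0.08 cm is 0.0027, 0.06 cm is 0.002.

Call:
send_rows([
  [[0,0,0.001,0,0,0],[0,0,0.002,0,0,0],[0,0,0.0027,0,0,0],[0,0,0.0027,0,0,0],[0,0,0.0027,0,0,0]],
])

```text
clock: 16.22
tool_pos: [0.5603, -0.2152, 0.1387]
orientation: [-180.0, -0.0, -93.6]
force: [0.0, 0.1, 1.0]
opening: 0.0095
gripper_force: 30.0
```

Seated softly at the height expected for the floor. Releasing.

Call:
send_rows([
  [[0,0,0,0,0,0],[0,0,0,0,0,0],[0,0,0,0,0,0],[0,0,0,0,0,0],[0,0,0,0,0,0],[0,0,0,0,0,0],[0,0,0,0,0,0]],
], fingers=0.5)

```text
clock: 16.8
tool_pos: [0.5602, -0.2151, 0.1385]
orientation: [180.0, -0.0, -93.6]
force: [-0.0, 0.5, 0.6]
opening: 0.0435
gripper_force: 0.0
```

In the tool's units: -15 cm is -0.5, -14 cm is -0.4667.

Call:
send_rows([
  [[0,0,-0.0167,0,0,0],[0,0,-0.05,0,0,0],[0,0,-0.1167,0,0,0],[0,0,-0.2,0,0,0],[0,0,-0.3,0,0,0],[0,0,-0.4,0,0,0],[0,0,-0.4667,0,0,0],[0,0,-0.5,0,0,0]],
])

```text
clock: 17.47
tool_pos: [0.5613, -0.2156, 0.2932]
orientation: [-179.7, -0.1, -93.6]
force: [0.6, -0.5, 0.7]
opening: 0.0437
gripper_force: 0.0
```

Run:
```python
from plant import ctrl
import cv2,numpy as np
a=ctrl.snapshot("scene")["img"][:,:,::-1];b=ctrl.snapshot("side")["img"][:,:,::-1]
f=lambda i,x,y,w,h,k:cv2.resize(i[y:y+h,x:x+w],None,fx=k,fy=k,interpolation=cv2.INTER_CUBIC)
cv2.imwrite("pics/end.png",np.hstack([f(a,160,150,130,180,3),f(b,300,160,130,180,3)]))
```

```text
(no output)
```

View pics/end.png

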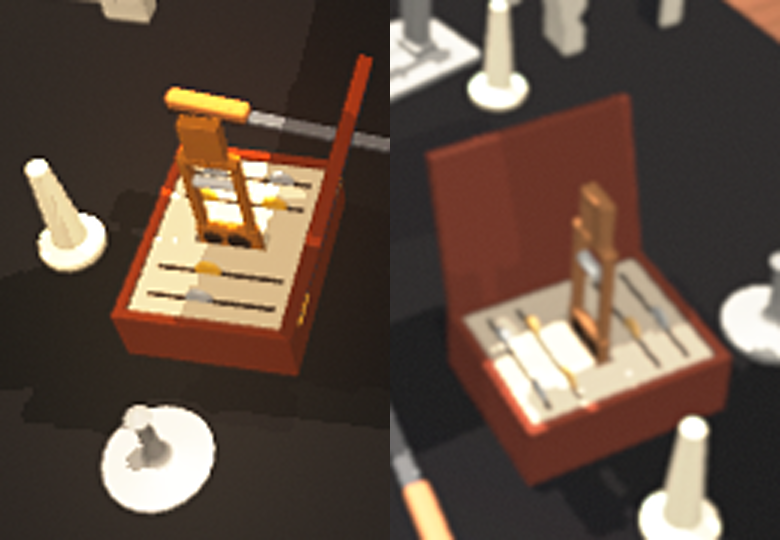

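The gauge stands upright with its plate sunk into the slot, at about (230,245) in the scene panel. The fingers are clear of it, and nothing else around the box looks disturbed.

```bash
python3 -c "
from plant import ctrl
print(ctrl.close_job())"
```

```text
the job is handed in; nothing more can be done
None
```

The gauge is off the hook and stands upright, fully down and released in the box slot; the highest push reading was about 8.5 N and the robot's clock showed about 17.5 s, and the job is handed in (the hand-in gave no verdict).

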